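# Open the drill press console with its push-to-turn latch

## Robot

A 6-joint arm with a two-finger parallel gripper is mounted at the origin on the work surface. World frame = base frame: x ahead of the robot, y to its left, z up, the work surface at z = 0. Lengths are in m, angles in rad, forces in N, time in s.
With the tool pointing down it reaches from about 0.275 to 1 m from the base axis. Payload 8.4 kg.
Tool frame: the origin (TCP) lies at the very end of the fingers, on their centre line; the grasp point (between the pads) lies 19 mm behind it (robot.hold_point_z is the distance from the TCP to the grasp point, in m); z points along the fingers, y is the direction in which the jaws open and shut (so a half turn about z gives the same grasp; the last joint's range is limited). The gripper opens to 85 mm and grips with 20 to 120 N. Pads are 22 mm wide; open, the fingers measure 114 mm over their backs; the gripper's body (76 mm by 85 mm) begins 54 mm behind the grasp point. The pads swing forward as they close: fully open they stand 13 mm farther back than shut.
Start: joints at [-1.279, 0.353, 1.633, -0, 1.155, -0.002], TCP at [0.181, -0.598, 0.231] pointing down, gripper open.
Joint ranges: [-2.63, 2.63], [-0.92, 2.1], [0.06, 2.66], [-1.3, 4.44], [0, 2.69], [-3.02, 3.02]. Speed limits (rad/s): [2.22, 2.22, 2.79, 3.14, 3.14, 3.14].

## Interface

Orientations are given as a rotation vector (axis times angle).
In Python, from rig import robot gives the robot as it stands.
- The arm moves only by the shell command python3 -m creep 'ROWS' [FORCE]. ROWS is JSON, one flat list of numbers, 7 for each row, row after row: the shift along the tool's x, y, z in units of 300 mm (1.0 is 300 mm), then the turn, a rotation vector about the tool's x, y, z in units of pi/2 rad (1.0 is pi/2 rad), then the opening, from -1 (shut) to 1 (fully open), so that 0 is half open. In form: [x, y, z, ax, ay, az, jaw, x, y, z, ax, ay, az, jaw, ...]. A call has 1 to 12 rows; each row is the pose to reach, as a shift and turn from the pose measured when the call began, along the tool's axes at that moment; what a row does not reach only later rows make up. A row lasts 1/12 s, in which the tool goes at most 41.7 mm and 7.16 degrees, less where a joint would pass 70% of its speed; a pose out of reach is approached as far as the arm can. A call with a number of a shift or a turn outside -1 to 1 is refused whole. A call with a gripper value outside its range is refused whole. The fingers move at their own pace and stop on an object; FORCE is the grip in N (left out, the last holds). Time passes only in rows, so rows that repeat a pose let the fingers close. It gives the time, the measured TCP pose, the force and the opening at its end, in the units of the state.
- robot.read_state(): the state, without advancing time (a new reading comes with each control period).
- robot.capture(name): name is "scene" or "top"; returns a dict with "frame" (384x512x3 uint8, red, green, blue), "fx", "fy", "cx", "cy" (pixels), "extrinsics" (4x4, takes a point from camera to world coordinates). Camera axes: x right, y up, looking along -z (the intrinsics and any distortion apply to the point x, -y, -z); pixel columns grow to the right and rows downward; lengths in m; the calibration is good to about 2 mm. A picture is of the moment at which its call begins. There is no depth.
- robot.hand_in(): hands the job in, once; it reports no verdict.
The state is a dict: "time": time; "joint_pos": joint angles; "joint_vel": joint speeds; "tau": joint torques, N m; "tool_pos": TCP position; "orientation": TCP orientation; "force": force on the tool from outside, world axes, zero at the start; "wrist_torque": the same for the moment, N m; "finger_gap": finger opening in m.
Only numpy, scipy, OpenCV 4.12 (cv2) and the standard library are available. Lean on these libraries where they do the work, as an engineer would, in place of code of your own. Each camera call takes 0.05 s, during which the arm holds its last target.

## Task

Open the access panel of the drill press's sloping control console so that its fuses can be reached: push the latch's wing knob in against its spring, turn it clockwise about a quarter turn while it is pushed in, and feel for the place where the worn latch lets it pop fully back out. Then swing the panel up by 45 degrees or more, leave it standing open with the knob popped out in that open position, and let go; do not disturb the things lying on the bench.

Things in the scene. Friction and masses are not known exactly. Their poses are not given: they have to be found in the camera images.
- console: Grey control console fixed on the bench, 262 deep, 280 mm wide. Origin: centre of its underside; x points from its low front (robot side) to its back, y left, z up. Front wall 60 mm high; from there the front slopes up at 27 degrees to a deck 165 mm high at the back. The deck's two round buttons and round knob play no part. The access panel fills the slope.
- panel (a joint): Opening angle of the access panel (rad): 0 shut (a stop), grows to 1.3 as its low front edge swings up about the hinge at its upper edge. Aluminium plate 216 mm along the slope, 250 wide, 4 thick, about 0.35 kg. The hinge is stiff: the panel stays where it is left; lifting it by the knob takes about 10 N. The latch's tongue holds it shut until the knob is past about 1.26 rad.
- panel_hinge (a point): Point on the hinge line, middle of the panel's upper edge on its underside, 91 mm behind and 165 mm above the console's origin. Axes turn with the panel: x up the slope away from the knob, y along the hinge (the panel opens by a right-handed turn about y), z out of the panel's face (27 degrees from vertical, leaning to the front, when shut).
- knob_grip (a point): Grip point of the black wing knob, on its axis; x along the wing, y across it, z out along the axis (square to the panel). Wing 52 long, 16 thick, 33 mm tall on a flange of 56 mm diameter; the point is 12 mm below the wing's top, 21 mm above the flange, 38 mm above the panel's face when out, 165 mm down-slope from the hinge. Wing points up and down the slope when locked, about level when open.
- plunger (a joint): How far the knob is pushed in along its axis (m): 0 fully out, 0.009 fully in (hard stop). Spring: 6 N at the start, 13 N fully in. The knob turns only when pushed in more than 0.005; let go between locked and open it stays caught at about 0.005, at either position it pops back out to 0.
- knob (a joint): Angle of the latch knob (rad): 0 locked, growing clockwise as seen by someone facing the panel; end stops at -0.03 and 1.95. The latch is worn: the open position lies somewhere from 1.37 to 1.79, different each time, and must be found by feel; the knob pops out only within about 0.07 of it (or of 0). Pushed in, it turns with little resistance (under 0.3 N m). The wing may be regrasped midway.
- chuck_key: Bystander: steel T-shaped drill chuck key lying on the bench, about 95 x 70 mm, 14 mm high. Origin on its underside.
- offcut: Bystander: wooden offcut 140 x 60 x 22 mm lying on the bench. Origin: centre of its underside.
- oil_bottle: Bystander: white bottle standing on the bench, 48 mm diameter, 130 mm tall. Origin: centre of its underside.
- clamp: Bystander: dark steel C-clamp lying flat on the bench, about 150 x 100 mm, 14 mm high. Origin on its underside.

How it is judged:
On the way, in this order (a step that is already met when the one before it is completed fails the run):
1. the knob is pushed in, still at its locked angle (value of joint plunger above 0.005 m and value of joint knob below 0.3 rad), for 0.05 s.
2. the knob is about a quarter turn round and has popped back out in its open position (value of joint knob above 1.2 rad and value of joint plunger below 0.0025 m), for 0.1 s.
At the end, for the whole second after the job is handed in: The panel stands open by at least 0.70 rad (40 degrees) and at rest, the knob is in its open position (angle above 1.2 rad) and popped out (pushed in by less than 2.5 mm) (all of step 2 and value of joint panel above 0.7 rad and velocity of joint panel between -0.03 and 0.03 rad/s); the robot touches nothing.
It fails at once if a bystander is knocked over or moved by more than 30 mm (distance of any of chuck_key, offcut, clamp, oil_bottle from where it was at the start of the episode above 0.03 m or angle between oil_bottle's own z axis and vertical above 0.5 rad).
It also fails if it takes over 64 s, if anything falls off the work surface, if the arm or the gripper's body presses on something with over 40 N, if the wrist force passes 120 N, or if a joint passes its speed limit or range.

## Working session

There is one attempt and no reset: what is moved stays moved. The work goes in short steps, Python scripts to look and compute and a shell command to move; the robot and the scene stay as the last step left them, time stands still between calls to the robot, and variables do not carry over. Pictures are saved under pics/ and viewed, and the job is handed in when it is done.

```bash
ls; mkdir -p pics
python3 - <<'E'
from rig import robot
import cv2
s=robot.read_state();print(s)
for n in("scene","top"):
    c=robot.capture(n);cv2.imwrite(f"pics/{n}0.png",c["frame"][:,:,::-1]);print(n,c["fx"],c["fy"],c["cx"],c["cy"],c["extrinsics"],[k for k in c])
E
```

```text
pics
{'time': 0.0, 'joint_pos': array([-1.27943091e+00,  3.53658617e-01,  1.63415871e+00,  2.00206097e-05,
        1.15517505e+00, -2.42565961e-03]), 'joint_vel': array([ 0.00054029, -0.00201014, -0.00049758,  0.00133846,  0.00027452,
        0.00011383]), 'tau': array([ 1.48252697e-03, -6.05236745e+01, -3.42061651e+01,  3.04226496e-04,
        9.41013219e-03, -1.98050736e-05]), 'tool_pos': array([ 0.18084126, -0.59776081,  0.23054462]), 'orientation': array([-3.10638747e+00, -4.59612351e-01,  2.87948935e-04]), 'force': array([-0.64736126, -0.15281615,  0.83645545]), 'wrist_torque': array([-0.01646676, -0.01640959, -0.00133545]), 'finger_gap': 0.08561891506290269}
scene 434.6138063446048 434.6138063446048 260.7341696341803 186.37430427024228 [[-0.76417836 -0.45912108  0.45303341  1.14160486]
 [ 0.64475607 -0.52422883  0.55630364  0.68458964]
 [-0.01791756  0.71721125  0.69662543  0.96206468]
 [ 0.          0.          0.          1.        ]] ['frame', 'fx', 'fy', 'cx', 'cy', 'extrinsics']
top 476.20946408873925 476.20946408873925 252.76187718166045 193.47760573928753 [[-0.07967488  0.97365212 -0.21366672  0.36062962]
 [-0.99680673 -0.07896507  0.01186875  0.02146096]
 [-0.00531617  0.21393007  0.97683451  1.18818347]
 [ 0.          0.          0.          1.        ]] ['frame', 'fx', 'fy', 'cx', 'cy', 'extrinsics']
```

View pics/scene0.png

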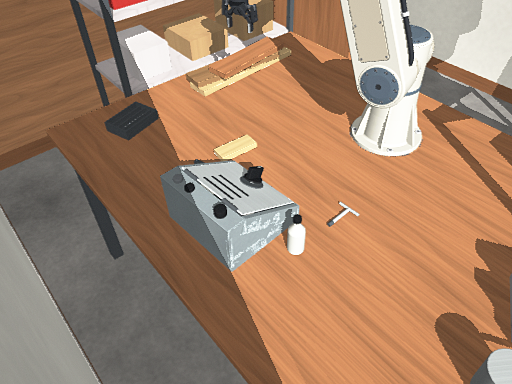

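View pics/top0.png

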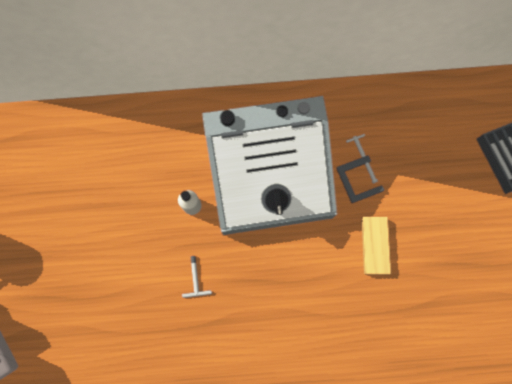

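The top view shows the console at about (205-335, 100-232) with the knob at about (276,198). The bottle is at (189,202), the key at (196,280), the clamp at (360,175) and the offcut at (376,245). I'll enlarge crops of both views.

Run:
```python
import cv2
a=cv2.imread("pics/top0.png")[90:240,190:350];cv2.imwrite("pics/tc.png",cv2.resize(a,None,fx=5,fy=5,interpolation=cv2.INTER_CUBIC)[:, :])
cv2.imwrite("pics/tc.png",cv2.resize(a,None,fx=4,fy=4,interpolation=cv2.INTER_CUBIC))
a=cv2.imread("pics/scene0.png")[150:280,155:310];cv2.imwrite("pics/sc.png",cv2.resize(a,None,fx=4,fy=4,interpolation=cv2.INTER_CUBIC))
```

```text
(no output)
```

View pics/tc.png

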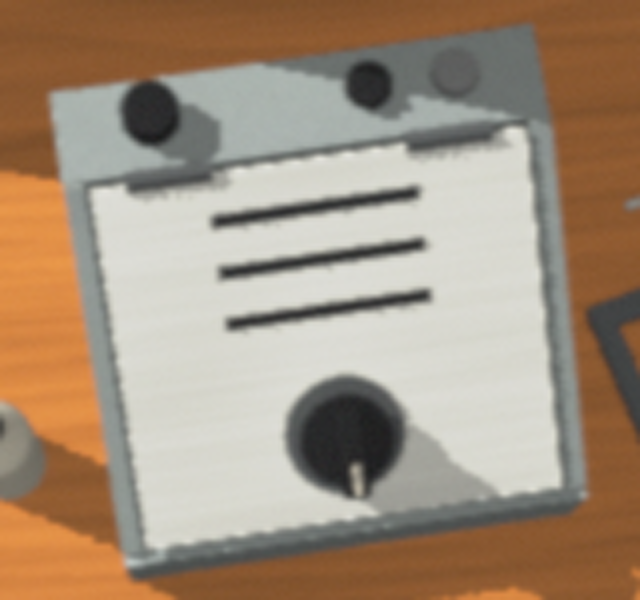

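View pics/sc.png

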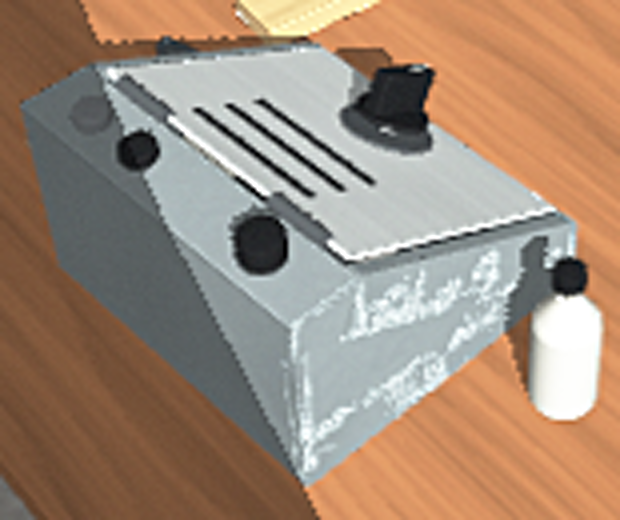

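```bash
cat > h.py <<'E'
import numpy as np, cv2, json
from scipy.spatial.transform import Rotation as R
from scipy.optimize import least_squares
CAM={}
def cams():
    if not CAM:
        from rig import robot
        for n in("scene","top"):
            c=robot.capture(n);CAM[n]=(c["fx"],c["cx"],c["cy"],np.array(c["extrinsics"]))
    return CAM
def proj(n,p):
    f,cx,cy,E=cams()[n];q=(np.asarray(p)-E[:3,3])@E[:3,:3]
    return np.stack([cx+f*q[...,0]/-q[...,2],cy-f*q[...,1]/-q[...,2]],-1)
def tri(ps,pt):
    return least_squares(lambda p:np.r_[proj("scene",p)-ps,proj("top",p)-pt],[.6,0,.1])
E
python3 - <<'E'
from h import *
T={'bl':(202.5,113),'br':(323.75,96.25),'pul':(212,136.25),'pur':(321.25,121.25),'pll':(226.75,227.5)}
S={'br':(160.5,175.75),'bl':(228.25,231.25),'pul':(242.5,215.5),'pur':(180,166),'pll':(297.5,203)}
for k in S:
    r=tri(np.array(S[k]),np.array(T[k]));print(k,r.x.round(4),r.fun.round(2))
r=tri(np.array((251.5,179.5)),np.array((276.5,199)));print('knobflange',r.x.round(4),r.fun.round(2))
M={'bl':(.131,.14,.165),'br':(.131,-.14,.165),'pul':(.091,.125,.169),'pur':(.091,-.125,.169),'pll':(.091-.216*np.cos(np.radians(27))-.002,.125,.169-.216*np.sin(np.radians(27)))}
def w(v,p):
    return R.from_euler('z',v[2]).apply(p)+[v[0],v[1],v[3]]
def f(v):
    return np.concatenate([np.r_[proj("scene",w(v,M[k]))-S[k],proj("top",w(v,M[k]))-T[k]] for k in S])
r=least_squares(f,[.55,0,0,0]);print(r.x,r.fun.reshape(-1,2,2).round(1))
E
```

```text
br [ 0.8003 -0.1717  0.1595] [-0.91 -0.32 -0.49  0.65]
bl [0.7808 0.1104 0.1624] [-1.02 -0.23 -0.66  0.75]
pul [0.7233 0.0922 0.1616] [-1.13 -0.24 -0.7   0.78]
pur [ 0.7397 -0.1599  0.1659] [ 0.38  0.12  0.2  -0.26]
pll [0.5257 0.0804 0.0613] [-2.75 -0.37 -1.62  1.65]
knobflange [ 0.5813 -0.0458  0.0975] [-0.16 -0.03 -0.09  0.1 ]
[ 0.64804985 -0.0388544   0.06887684 -0.00349053] [[[ 3.2 -2.4]
  [-0.7  5.2]]

 [[ 2.7 -2.6]
  [-0.1  5.7]]

 [[-3.4  0. ]
  [-1.  -2.7]]

 [[-1.5  1.9]
  [-1.3 -3.3]]

 [[-5.8 -0.4]
  [-1.4 -3.2]]]
```

The deck's back edge is about 56 mm behind the hinge, so the body seems to run from x = -0.115 to 0.147. I'll refit on that basis.

```bash
cat >> h.py <<'E'
T={'bl':(202.5,113),'br':(323.75,96.25),'pul':(212,136.25),'pur':(321.25,121.25),'pll':(226.75,227.5),'plr':(330.5,212)}
S={'br':(160.5,175.75),'bl':(228.25,231.25),'pul':(242.5,215.5),'pur':(180,166),'pll':(297.5,203)}
c,s=np.cos(np.radians(27)),np.sin(np.radians(27))
H=np.array([.091,0,.165]);X=np.array([c,0,s]);Y=np.array([0,1,0]);Z=np.array([-s,0,c])
P=lambda a,b,h:H+a*X+b*Y+h*Z
M={'bl':(.147,.14,.165),'br':(.147,-.14,.165),'pul':P(0,.125,.004),'pur':P(0,-.125,.004),'pll':P(-.216,.125,.004),'plr':P(-.216,-.125,.004)}
def w(v,p): return R.from_euler('z',v[2]).apply(p)+[v[0],v[1],v[3]]
def f(v,ret=0):
    return np.concatenate([proj("scene",w(v,M[k]))-S[k] for k in S]+[proj("top",w(v,M[k]))-T[k] for k in T])
E
python3 - <<'E'
from h import *
r=least_squares(f,[.65,0,0,0],loss='soft_l1');print(r.x,f(r.x).reshape(-1,2).round(1))
v=r.x
g=w(v,P(-.165,0,.042));fl=w(v,P(-.165,0,.021))
print('grip',g,'flange',fl)
for n in('scene','top'):
    im=cv2.imread(f'pics/{n}0.png');o=(155,150) if n=='scene' else (190,90)
    h,wd=(130,155) if n=='scene' else (150,160)
    big=cv2.resize(im[o[1]:o[1]+h,o[0]:o[0]+wd],None,fx=4,fy=4,interpolation=cv2.INTER_CUBIC)
    pts=[w(v,m) for m in M.values()]+[g,fl]+[w(v,P(-.165+a,b,.054)) for a in(-.026,.026) for b in(-.008,.008)]+[w(v,P(-.165+.028*np.cos(t),.028*np.sin(t),.021)) for t in np.arange(0,6.3,.5)]
    for p in pts:
        q=(proj(n,p)-o+.5)*4;cv2.circle(big,tuple(int(t) for t in q),2,(0,0,255),-1)
    cv2.imwrite(f'pics/ov_{n}.png',big)
E
```

```text
[ 0.64236221 -0.04056133  0.06845825 -0.00500175] [[-0.1 -0.5]
 [-0.8 -0.2]
 [-1.5 -1.3]
 [ 0.6  0.9]
 [-4.8 -1.2]
 [ 0.   1.7]
 [-1.   1.3]
 [ 0.1  0.7]
 [-0.3  0. ]
 [-0.5 -0.8]
 [-0.7 -0.7]]
grip [ 0.56745441 -0.04569741  0.12251209] flange [ 0.57696588 -0.04504526  0.10380095]
```

```bash
python3 -c "
import cv2,numpy as np
a=cv2.imread('pics/ov_scene.png');b=cv2.imread('pics/ov_top.png')
cv2.imwrite('pics/ov1.png',a)"
```

```text
(no output)
```

View pics/ov_scene.png

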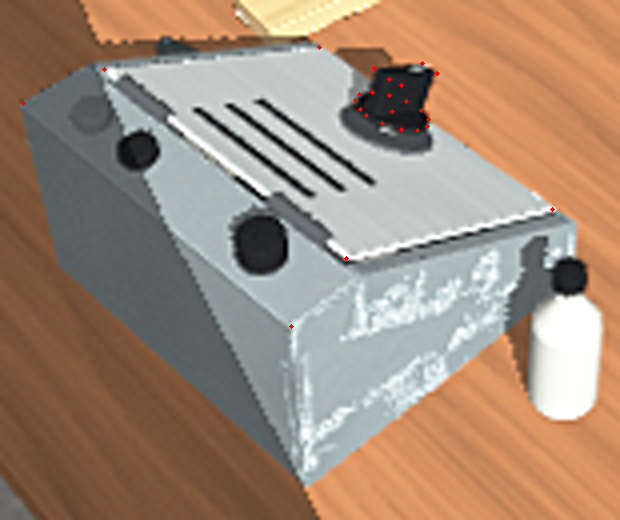

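View pics/ov_top.png

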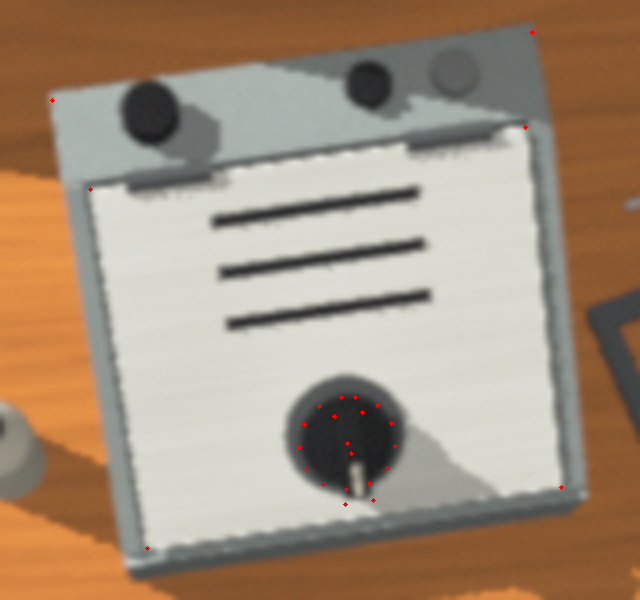

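```bash
cat >> h.py <<'E'
V=np.array([0.6424,-0.0406,0.0685,-0.003])
def ax(v,ang=0.):
    Rz=R.from_euler('z',v[2]); 
    Rp=R.from_euler('y',ang)
    return np.stack([Rz.apply(R.from_euler('y',ang).apply(a)) for a in (X,Y,Z)],1)
def target(back=.0, psi=0., panel=0., v=V, tip=.017, dx=0,dy=0):
    """TCP pose: back=m out along axis from grasp; psi=knob angle; panel=opening"""
    A=ax(v,panel); h=w(v,H)
    g=h+A@np.array([-.165+dx,dy,.042])
    Rt=np.stack([-A[:,0],A[:,1],-A[:,2]],1)
    Rt=R.from_matrix(Rt)*R.from_euler('z',psi)
    return g+A[:,2]*(back-tip),Rt
def rows(p,Rt,s=None):
    if s is None:
        from rig import robot; s=robot.read_state()
    R0=R.from_rotvec(s['orientation'])
    d=R0.inv().apply(p-s['tool_pos'])/.3; t=(R0.inv()*Rt).as_rotvec()/(np.pi/2)
    return d.round(4),t.round(4)
def st():
    from rig import robot; s=robot.read_state()
    R0=R.from_rotvec(s['orientation'])
    print('t',round(s['time'],2),'q',s['joint_pos'].round(3),'p',s['tool_pos'].round(4),'F',s['force'].round(1),'Ft',R0.inv().apply(s['force']).round(1),'gap',round(s['finger_gap'],4)); return s
E
python3 - <<'E'
from h import *
p,Rt=target(.12);st();print(p,rows(p,Rt),Rt.as_matrix().round(2))
E
```

```text
t 0.3 q [-1.279  0.353  1.634  0.     1.155 -0.002] p [ 0.181  -0.5981  0.231 ] F [-0.1  0.1 -0.7] Ft [-0.1 -0.1  0.7] gap 0.0856
[ 0.52084105 -0.04893984  0.21628751] (array([ 1.6145, -1.4239,  0.0499]), array([-0.4342, -0.0496, -1.8086])) [[-0.89 -0.07  0.45]
 [-0.06  1.    0.03]
 [-0.45  0.   -0.89]]
```

```bash
python3 -m creep '[0.8,-0.7,-0.1,0,0,-0.9,1,0.8,-0.7,-0.1,0,0,-0.9,1,0.8,-0.7,-0.1,0,0,-0.9,1,0.8,-0.7,-0.1,0,0,-0.9,1,0.8,-0.7,-0.1,0,0,-0.9,1,0.8,-0.7,-0.1,0,0,-0.9,1,0.8,-0.7,-0.1,0,0,-0.9,1,0.8,-0.7,-0.1,0,0,-0.9,1,0.8,-0.7,-0.1,0,0,-0.9,1,0.8,-0.7,-0.1,0,0,-0.9,1,0.8,-0.7,-0.1,0,0,-0.9,1,0.8,-0.7,-0.1,0,0,-0.9,1]' 60
python3 - <<'E'
from h import *
p,Rt=target(.1);st();print(p,rows(p,Rt))
E
```

```text
time: 1.3
tool_pos: [0.3501, -0.3273, 0.2613]
orientation: [-2.055, -2.376, -0.0]
force: [0.5, -0.5, -0.9]
finger_gap: 0.085
t 1.3 q [-0.755  0.092  1.901  0.     1.149 -0.9  ] p [ 0.3501 -0.3273  0.2613] F [ 0.5 -0.5 -0.9] Ft [-0.6  0.4  0.9] gap 0.085
[ 0.52989957 -0.04831836  0.19846738] (array([0.8334, 0.7274, 0.2096]), array([-0.2237, -0.2417, -0.9323]))
```

```bash
python3 -m creep '[0.83,0.73,0.1,-0.22,-0.24,-0.93,1,0.83,0.73,0.1,-0.22,-0.24,-0.93,1,0.83,0.73,0.1,-0.22,-0.24,-0.93,1,0.83,0.73,0.1,-0.22,-0.24,-0.93,1,0.83,0.73,0.1,-0.22,-0.24,-0.93,1,0.83,0.73,0.1,-0.22,-0.24,-0.93,1,0.83,0.73,0.1,-0.22,-0.24,-0.93,1,0.83,0.73,0.15,-0.22,-0.24,-0.93,1,0.83,0.73,0.2,-0.22,-0.24,-0.93,1,0.83,0.73,0.2,-0.22,-0.24,-0.93,1,0.83,0.73,0.21,-0.22,-0.24,-0.93,1,0.83,0.73,0.21,-0.22,-0.24,-0.93,1]' 60
python3 - <<'E'
from h import *
p,Rt=target(.1);st();print(p,rows(p,Rt)); p,Rt=target(.04);print(rows(p,Rt))
from rig import robot
for n in("scene","top"):
    cv2.imwrite(f"pics/{n}1.png",robot.capture(n)["frame"][:,:,::-1])
E
```

```text
time: 2.3
tool_pos: [0.5302, -0.0483, 0.1975]
orientation: [0.027, 2.698, 0.019]
force: [0.4, 0.3, -0.4]
finger_gap: 0.0855
t 2.3 q [-0.137  0.064  2.179  0.152  0.464 -1.81 ] p [ 0.5302 -0.0483  0.1975] F [ 0.4  0.3 -0.4] Ft [-0.1  0.3  0.5] gap 0.0855
[ 0.52989957 -0.04831836  0.19846738] (array([-0.0005,  0.0001, -0.0032]), array([-0.0136, -0.0176, -0.053 ]))
(array([-0.0058,  0.0046,  0.1967]), array([-0.0136, -0.0176, -0.053 ]))
```

View pics/scene1.png

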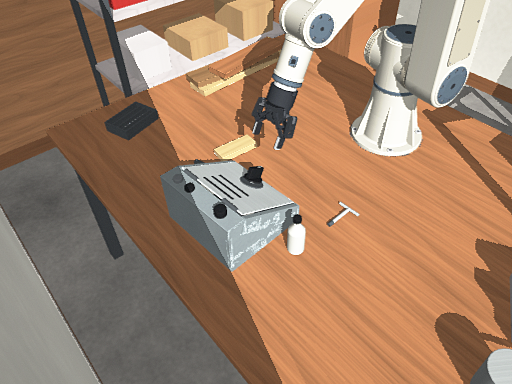

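View pics/top1.png

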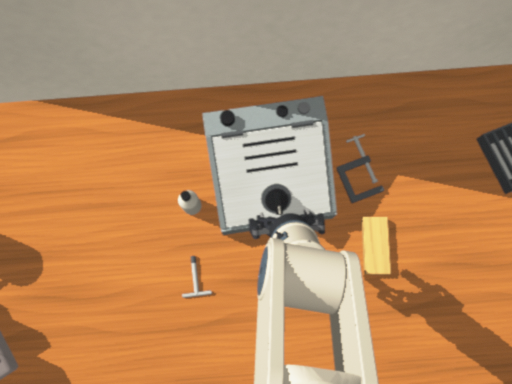

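```bash
python3 -m creep '[-0.003,0.002,0.1,-0.014,-0.018,-0.053,1,-0.005,0.004,0.18,-0.014,-0.018,-0.053,1,-0.006,0.005,0.23,-0.014,-0.018,-0.053,1,-0.006,0.005,0.23,-0.014,-0.018,-0.053,1,-0.006,0.005,0.23,-0.014,-0.018,-0.053,1]'
python3 - <<'E'
from h import *
st();p,Rt=target(.0);print(rows(p,Rt))
from rig import robot
for n,o in(("scene",(200,110)),("top",(230,150))):
    a=robot.capture(n)["frame"][:,:,::-1][o[1]:o[1]+100,o[0]:o[0]+100];cv2.imwrite(f"pics/{n}2.png",cv2.resize(a,None,fx=5,fy=5,interpolation=cv2.INTER_CUBIC))
E
```

```text
time: 2.82
tool_pos: [0.5608, -0.0469, 0.1356]
orientation: [-0.081, 2.672, 0.025]
force: [-0.7, 0.8, 0.4]
finger_gap: 0.0852
t 2.82 q [-0.144  0.22   2.191  0.344  0.288 -2.084] p [ 0.5608 -0.0469  0.1356] F [-0.7  0.8  0.4] Ft [ 0.4  0.8 -0.7] gap 0.0852
(array([-0.0036,  0.0022,  0.1   ]), array([ 0.0002, -0.0017, -0.0052]))
```

View pics/scene2.png

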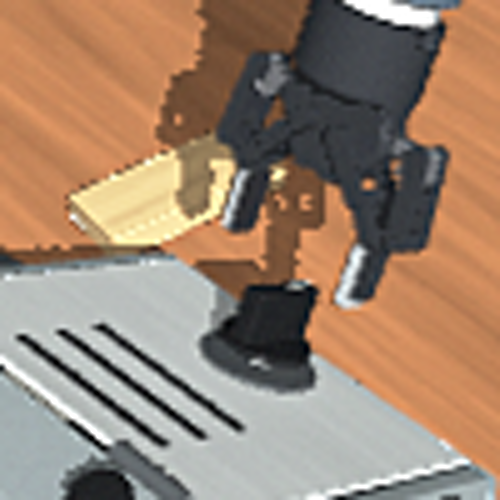

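View pics/top2.png

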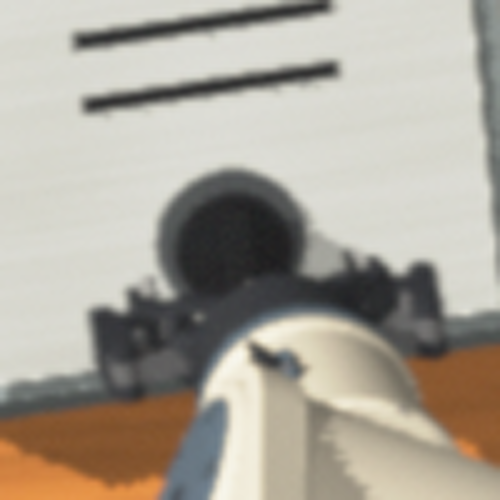

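The jaws straddle the wing, whose top is at crop (280,288) with the fingertips at (237,215) and (355,290). I'll advance to the grasp.

```bash
python3 -m creep '[-0.004,0.002,0.05,0,-0.002,-0.005,1,-0.004,0.002,0.08,0,-0.002,-0.005,1,-0.004,0.002,0.1,0,-0.002,-0.005,0,-0.004,0.002,0.1,0,-0.002,-0.005,-0.5,-0.004,0.002,0.1,0,-0.002,-0.005,-1,-0.004,0.002,0.1,0,-0.002,-0.005,-1,-0.004,0.002,0.1,0,-0.002,-0.005,-1,-0.004,0.002,0.1,0,-0.002,-0.005,-1,-0.004,0.002,0.1,0,-0.002,-0.005,-1]' 40
python3 - <<'E'
from h import *
st();p,Rt=target(.0);print(rows(p,Rt))
E
```

```text
time: 3.67
tool_pos: [0.5757, -0.0448, 0.1113]
orientation: [-0.093, 2.666, 0.023]
force: [-1.5, 4.6, 4.4]
finger_gap: 0.0153
t 3.67 q [-0.136  0.286  2.181  0.427  0.228 -2.171] p [ 0.5757 -0.0448  0.1113] F [-1.5  4.6  4.4] Ft [-0.9  4.7 -4.5] gap 0.0153
(array([ 0.0045, -0.0013,  0.005 ]), array([0.0005, 0.002 , 0.0009]))
```

```bash
python3 -m creep '[0,0.003,0.01,0,0,0,-1,0,0.003,0.02,0,0,0,-1,0,0.003,0.03,0,0,0,-1,0,0.003,0.03,0,0,0,-1,0,0.003,0.03,0,0,0,-1]' 60
python3 - <<'E'
from h import *
st();p,Rt=target(.0);print(rows(p,Rt))
E
```

```text
time: 4.08
tool_pos: [0.5797, -0.0441, 0.1038]
orientation: [-0.093, 2.665, 0.022]
force: [-6.4, -4.0, 9.2]
finger_gap: 0.0156
t 4.08 q [-0.132  0.306  2.178  0.453  0.211 -2.195] p [ 0.5797 -0.0441  0.1038] F [-6.4 -4.   9.2] Ft [  1.7  -3.6 -11.2] gap 0.0156
(array([ 0.0049, -0.0026, -0.0235]), array([0.0001, 0.0025, 0.0007]))
```

```bash
python3 -m creep '[0,-0.001,0.004,0,0,0.06,-1,0,-0.001,0.004,0,0,0.12,-1,0,-0.001,0.004,0,0,0.18,-1,0,-0.001,0.004,0,0,0.24,-1,0,-0.001,0.004,0,0,0.3,-1,0,-0.001,0.004,0,0,0.36,-1,0,-0.001,0.004,0,0,0.42,-1,0,-0.001,0.004,0,0,0.48,-1,0,-0.001,0.004,0,0,0.5,-1,0,-0.001,0.004,0,0,0.5,-1]'
python3 - <<'E'
from h import *
st();p,Rt=target(.0);print(rows(p,Rt))
E
```

```text
time: 4.92
tool_pos: [0.5797, -0.0442, 0.1033]
orientation: [0.947, 2.525, 0.271]
force: [-9.2, 0.6, 11.9]
finger_gap: 0.0153
t 4.92 q [-0.133  0.307  2.179  0.458  0.21  -1.413] p [ 0.5797 -0.0442  0.1033] F [-9.2  0.6 11.9] Ft [  2.8  -1.  -14.8] gap 0.0153
(array([ 0.0012, -0.0046, -0.025 ]), array([ 0.0013,  0.0022, -0.5008]))
```

```bash
python3 -m creep '[0,0,0,0,0,0.07,-1,0,0,0,0,0,0.14,-1,0,0,0,0,0,0.21,-1,0,0,0,0,0,0.28,-1,0,0,0,0,0,0.35,-1,0,0,0,0,0,0.41,-1,0,0,0,0,0,0.41,-1]'
python3 - <<'E'
from h import *
st();p,Rt=target(.0);print(rows(p,Rt))
E
python3 -m creep '[0,0,-0.005,0,0,0,-1,0,0,-0.01,0,0,0,-1,0,0,-0.015,0,0,0,-1,0,0,-0.015,0,0,0,-1]'
python3 - <<'E'
from h import *
st();p,Rt=target(.0);print(rows(p,Rt))
E
```

```text
time: 5.5
tool_pos: [0.5793, -0.044, 0.1038]
orientation: [1.743, 2.139, 0.458]
force: [-6.3, 0.6, 9.3]
finger_gap: 0.0149
t 5.5 q [-0.133  0.306  2.179  0.458  0.211 -0.762] p [ 0.5793 -0.044   0.1038] F [-6.3  0.6  9.3] Ft [  1.2  -1.2 -11.2] gap 0.0149
(array([-0.0026, -0.0044, -0.0229]), array([ 0.0024,  0.0017, -0.9146]))
time: 5.83
tool_pos: [0.5772, -0.0441, 0.1079]
orientation: [1.744, 2.138, 0.458]
force: [0.5, -0.3, -1.0]
finger_gap: 0.0149
t 5.83 q [-0.134  0.295  2.181  0.442  0.219 -0.747] p [ 0.5772 -0.0441  0.1079] F [ 0.5 -0.3 -1. ] Ft [-0.3 -0.1  1.1] gap 0.0149
(array([-0.0026, -0.0044, -0.0074]), array([ 0.0024,  0.0016, -0.9147]))
```

```bash
python3 -m creep '[0,0,0.008,0,0,0,-1,0,0,0.016,0,0,0,-1,0,0,0.018,0,0,0.03,-1,0,0,0.018,0,0,0.076,-1,0,0,0.018,0,0,0.076,-1]'
python3 - <<'E'
from h import *
st();p,Rt=target(.0);print(rows(p,Rt))
E
python3 -m creep '[0,0,-0.005,0,0,0,-1,0,0,-0.01,0,0,0,-1,0,0,-0.017,0,0,0,-1,0,0,-0.017,0,0,0,-1]'
python3 - <<'E'
from h import *
st();p,Rt=target(.0);print(rows(p,Rt))
E
```

```text
time: 6.25
tool_pos: [0.5795, -0.0439, 0.1034]
orientation: [1.883, 2.038, 0.49]
force: [-5.9, -0.0, 10.1]
finger_gap: 0.0152
t 6.25 q [-0.133  0.307  2.179  0.461  0.21  -0.642] p [ 0.5795 -0.0439  0.1034] F [-5.9 -0.  10.1] Ft [  0.4  -0.6 -11.6] gap 0.0152
(array([-0.0034, -0.004 , -0.0245]), array([ 0.0027,  0.0016, -0.9934]))
time: 6.58
tool_pos: [0.5772, -0.0441, 0.108]
orientation: [1.883, 2.038, 0.49]
force: [0.2, 0.5, -1.1]
finger_gap: 0.0153
t 6.58 q [-0.134  0.295  2.181  0.443  0.219 -0.624] p [ 0.5772 -0.0441  0.108 ] F [ 0.2  0.5 -1.1] Ft [ 0.5 -0.3  1.1] gap 0.0153
(array([-0.0033, -0.0041, -0.0074]), array([ 0.0027,  0.0016, -0.9934]))
```

```bash
python3 -m creep '[0,0,0.008,0,0,0,-1,0,0,0.016,0,0,0,-1,0,0,0.019,0,0,0.03,-1,0,0,0.019,0,0,0.072,-1,0,0,0.019,0,0,0.072,-1]'
python3 - <<'E'
from h import *
st();p,Rt=target(.0);print(rows(p,Rt))
E
python3 -m creep '[0,0,-0.005,0,0,0,-1,0,0,-0.01,0,0,0,-1,0,0,-0.017,0,0,0,-1,0,0,-0.017,0,0,0,-1]'
python3 - <<'E'
from h import *
st();p,Rt=target(.0);print(rows(p,Rt))
E
```

```text
time: 7.0
tool_pos: [0.5797, -0.0438, 0.1033]
orientation: [2.01, 1.935, 0.52]
force: [-9.6, -0.7, 13.9]
finger_gap: 0.0149
t 7.0 q [-0.133  0.307  2.179  0.464  0.209 -0.527] p [ 0.5797 -0.0438  0.1033] F [-9.6 -0.7 13.9] Ft [ -0.2  -2.1 -16.8] gap 0.0149
(array([-0.004 , -0.0038, -0.0251]), array([ 0.0031,  0.0015, -1.068 ]))
time: 7.33
tool_pos: [0.5772, -0.044, 0.108]
orientation: [2.01, 1.935, 0.52]
force: [-5.1, -0.2, 6.9]
finger_gap: 0.015
t 7.33 q [-0.134  0.295  2.181  0.446  0.219 -0.51 ] p [ 0.5772 -0.044   0.108 ] F [-5.1 -0.2  6.9] Ft [ 0.  -1.4 -8.4] gap 0.015
(array([-0.0039, -0.0038, -0.0073]), array([ 0.0032,  0.0016, -1.068 ]))
```

At 1.68 rad the spring still pushes with 8.4 N, where the earlier tests read about 1 N, so the knob is free to pop out. I'll follow it out.

```bash
python3 -m creep '[0,0,-0.005,0,0,0,-1,0,0,-0.01,0,0,0,-1,0,0,-0.014,0,0,0,-1,0,0,-0.014,0,0,0,-1]'
python3 - <<'E'
from h import *
st();p,Rt=target(.0);print(rows(p,Rt))
E
```

```text
time: 7.67
tool_pos: [0.5754, -0.0441, 0.1116]
orientation: [2.01, 1.935, 0.52]
force: [-0.1, -0.0, -0.5]
finger_gap: 0.0149
t 7.67 q [-0.135  0.285  2.183  0.432  0.226 -0.497] p [ 0.5754 -0.0441  0.1116] F [-0.1 -0.  -0.5] Ft [-0.1 -0.3  0.4] gap 0.0149
(array([-0.004 , -0.0038,  0.0062]), array([ 0.0032,  0.0016, -1.068 ]))
```

```bash
python3 -m creep '[0,0,-0.003,0,0,0,-0.4,0,0,-0.003,0,0,0,-0.4,0,0,-0.003,0,0,0,-0.4]'
python3 - <<'E'
from h import *
from rig import robot
st()
for n,o in(("scene",(200,110)),("top",(230,150))):
    a=robot.capture(n)["frame"][:,:,::-1][o[1]:o[1]+100,o[0]:o[0]+100];cv2.imwrite(f"pics/{n}3.png",cv2.resize(a,None,fx=5,fy=5,interpolation=cv2.INTER_CUBIC))
E
python3 -m creep '[0,0,0,0,0,0,-0.8,0,0,0,0,0,0,-1,0,0,0,0,0,0,-1,0,0,0,0,0,0,-1]' 60;  python3 - <<'E'
from h import *
from rig import robot
s=st();R0=R.from_rotvec(s['orientation'])
h=w(V,H)
for a in(.05,.1,.15,.2,.3):
    Ra=R.from_rotvec(a*ax(V)[:,1]);print(a,rows(h+Ra.apply(s['tool_pos']-h),Ra*R0,s))
E
```

```text
time: 7.92
tool_pos: [0.5751, -0.0442, 0.1123]
orientation: [2.01, 1.935, 0.52]
force: [0.1, 0.2, -0.1]
finger_gap: 0.0256
t 7.92 q [-0.135  0.284  2.183  0.43   0.227 -0.495] p [ 0.5751 -0.0442  0.1123] F [ 0.1  0.2 -0.1] Ft [0.2 0.  0.1] gap 0.0256
time: 8.35
tool_pos: [0.5752, -0.0442, 0.1125]
orientation: [2.01, 1.935, 0.52]
force: [-0.4, 0.7, 1.8]
finger_gap: 0.0151
t 8.35 q [-0.135  0.283  2.183  0.43   0.227 -0.495] p [ 0.5752 -0.0442  0.1125] F [-0.4  0.7  1.8] Ft [ 0.8  0.4 -1.7] gap 0.0151
0.05 (array([ 0.0006,  0.0054, -0.0271]), array([ 0.0316, -0.0034,  0.    ]))
0.1 (array([ 0.0014,  0.0122, -0.0539]), array([ 0.0633, -0.0068,  0.0001]))
0.15 (array([ 0.0023,  0.0202, -0.0803]), array([ 0.0949, -0.0102,  0.0001]))
0.2 (array([ 0.0033,  0.0296, -0.1063]), array([ 0.1266, -0.0136,  0.0002]))
0.3 (array([ 0.0058,  0.0522, -0.1567]), array([ 0.1899, -0.0204,  0.0002]))
```

View pics/scene3.png

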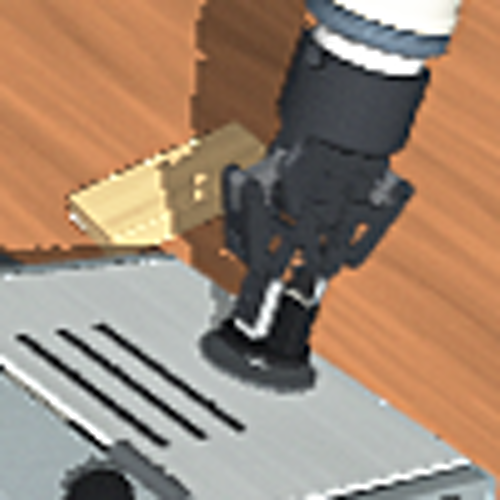

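The wing now lies level between the jaws at crop (280,310), its flange at (258,365). I'll start a gentle lift.

```bash
python3 -m creep '[0.0003,0.003,-0.0136,0.016,-0.002,0,-1,0.0006,0.0054,-0.0271,0.0316,-0.0034,0,-1,0.001,0.009,-0.04,0.047,-0.005,0,-1,0.0014,0.0122,-0.0539,0.0633,-0.0068,0,-1,0.0014,0.0122,-0.0539,0.0633,-0.0068,0,-1]' 80;  cat > n.py <<'E'
from h import *
s=st();R0=R.from_rotvec(s['orientation'])
h=w(V,H)
A=ax(V)
q=R.from_euler('z',-V[2]).apply(-R0.as_matrix()[:,2]);print('tool tilt rel shut',np.arctan2(q[0],q[2])+np.radians(27), 'pos ang', (lambda d:np.arctan2(d[2],-d[0]))(R.from_euler('z',-V[2]).apply(s['tool_pos']-h)))
for a in(.1,.15,.2,.3,.4):
    Ra=R.from_rotvec(a*A[:,1]);print(a,rows(h+Ra.apply(s['tool_pos']-h),Ra*R0,s))
E
python3 n.py
```

```text
time: 8.77
tool_pos: [0.5709, -0.0444, 0.1286]
orientation: [2.069, 1.993, 0.418]
force: [-2.4, -2.8, 0.4]
finger_gap: 0.0145
t 8.77 q [-0.123  0.261  2.11   0.179  0.409 -0.236] p [ 0.5709 -0.0444  0.1286] F [-2.4 -2.8  0.4] Ft [-2.8 -1.9 -1.3] gap 0.0145
tool tilt rel shut 0.09704178124840096 pos ang -0.20279027943230785
0.1 (array([ 0.0014,  0.0121, -0.054 ]), array([ 0.0633, -0.0067,  0.0001]))
0.15 (array([ 0.0023,  0.0201, -0.0804]), array([ 0.095 , -0.0101,  0.0001]))
0.2 (array([ 0.0033,  0.0294, -0.1065]), array([ 0.1266, -0.0135,  0.0002]))
0.3 (array([ 0.0057,  0.0519, -0.1569]), array([ 0.1899, -0.0202,  0.0003]))
0.4 (array([ 0.0087,  0.0793, -0.2049]), array([ 0.2532, -0.027 ,  0.0003]))
```

Run:
```python
from h import *
from rig import robot
for n,o in(("scene",(160,110)),):
    a=robot.capture(n)["frame"][:,:,::-1][o[1]:o[1]+130,o[0]:o[0]+150];cv2.imwrite(f"pics/{n}4.png",cv2.resize(a,None,fx=4,fy=4,interpolation=cv2.INTER_CUBIC))
```

```text
(no output)
```

View pics/scene4.png

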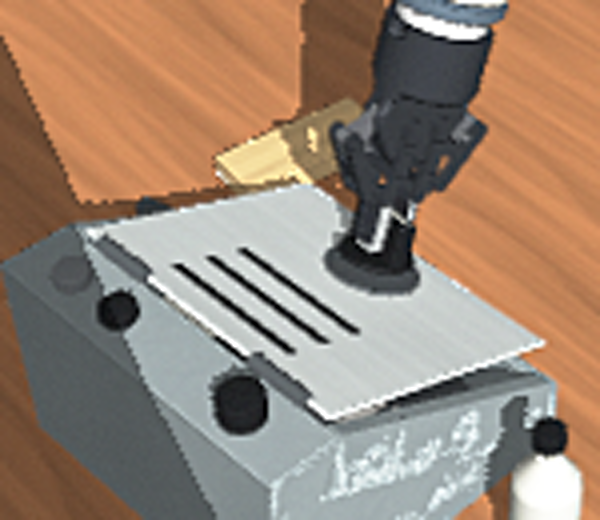

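The panel has lifted: its free edge at crop (545,345) stands clear of the console, and the wing is still held. I'll continue, 0.3 rad first.

```bash
python3 -m creep '[0.0006,0.0054,-0.027,0.032,-0.0034,0,-1,0.0014,0.0121,-0.054,0.0633,-0.0067,0,-1,0.0023,0.02,-0.08,0.095,-0.01,0,-1,0.0033,0.0294,-0.1065,0.1266,-0.0135,0,-1,0.0045,0.04,-0.132,0.158,-0.017,0,-1,0.0057,0.0519,-0.157,0.19,-0.02,0,-1,0.0057,0.0519,-0.157,0.19,-0.02,0,-1]';python3 n.py
```

```text
time: 9.4
tool_pos: [0.5676, -0.0446, 0.1777]
orientation: [2.229, 2.15, 0.087]
force: [-4.2, -3.3, 1.5]
finger_gap: 0.0144
t 9.4 q [-0.089  0.291  1.857  0.017  0.924 -0.063] p [ 0.5676 -0.0446  0.1777] F [-4.2 -3.3  1.5] Ft [-3.4 -4.  -1.8] gap 0.0144
tool tilt rel shut 0.4000530620601135 pos ang 0.09410004118862836
0.1 (array([ 0.0014,  0.0118, -0.0543]), array([ 0.0633, -0.0067,  0.0001]))
0.15 (array([ 0.0022,  0.0197, -0.0809]), array([ 0.095 , -0.01  ,  0.0002]))
0.2 (array([ 0.0033,  0.0289, -0.107 ]), array([ 0.1266, -0.0133,  0.0003]))
0.3 (array([ 0.0057,  0.0512, -0.1579]), array([ 0.1899, -0.02  ,  0.0004]))
0.4 (array([ 0.0087,  0.0784, -0.2062]), array([ 0.2533, -0.0266,  0.0006]))
```

```bash
python3 -m creep '[0.0006,0.0054,-0.027,0.032,-0.0034,0,-1,0.0014,0.0118,-0.054,0.0633,-0.0067,0,-1,0.0023,0.02,-0.08,0.095,-0.01,0,-1,0.0033,0.029,-0.107,0.1266,-0.0135,0,-1,0.0045,0.04,-0.133,0.158,-0.017,0,-1,0.0057,0.0512,-0.158,0.19,-0.02,0,-1,0.007,0.064,-0.182,0.222,-0.023,0,-1,0.0087,0.0784,-0.206,0.253,-0.0266,0,-1,0.0087,0.0784,-0.206,0.253,-0.0266,0,-1]';python3 n.py
```

```text
time: 10.15
tool_pos: [0.5854, -0.0434, 0.2399]
orientation: [-2.085, -2.015, 0.374]
force: [-9.6, -3.1, 7.3]
finger_gap: 0.0144
t 10.15 q [-0.055  0.476  1.469 -0.038  1.53  -0.012] p [ 0.5854 -0.0434  0.2399] F [-9.6 -3.1  7.3] Ft [ -3.7 -11.3  -3.7] gap 0.0144
tool tilt rel shut 0.8073577368496694 pos ang 0.48438921470401386
0.1 (array([ 0.0013,  0.0109, -0.0547]), array([ 0.0633, -0.0065,  0.0002]))
0.15 (array([ 0.0021,  0.0184, -0.0815]), array([ 0.095 , -0.0098,  0.0003]))
0.2 (array([ 0.0031,  0.0272, -0.108 ]), array([ 0.1267, -0.013 ,  0.0004]))
0.3 (array([ 0.0055,  0.0487, -0.1594]), array([ 0.19  , -0.0195,  0.0005]))
0.4 (array([ 0.0083,  0.0752, -0.2083]), array([ 0.2533, -0.026 ,  0.0007]))
```

```bash
python3 -m creep '[-0.0005,0,-0.027,0.032,-0.0034,0,-1,0,0.004,-0.054,0.0633,-0.0065,0,-1,0.001,0.011,-0.0815,0.095,-0.01,0,-1,0.001,0.011,-0.0815,0.095,-0.01,0,-1,0.001,0.011,-0.0815,0.095,-0.01,0,-1]';python3 n.py
```

```text
time: 10.57
tool_pos: [0.5973, -0.0427, 0.2607]
orientation: [-1.999, -1.933, 0.521]
force: [2.6, -0.5, -2.2]
finger_gap: 0.0147
t 10.57 q [-0.045  0.567  1.319 -0.05   1.736 -0.008] p [ 0.5973 -0.0427  0.2607] F [ 2.6 -0.5 -2.2] Ft [-0.3  3.3  0.7] gap 0.0147
tool tilt rel shut 0.9546332289155866 pos ang 0.6275702185065776
0.1 (array([ 0.0013,  0.0107, -0.055 ]), array([ 0.0633, -0.0064,  0.0002]))
0.15 (array([ 0.0021,  0.0181, -0.082 ]), array([ 0.095 , -0.0096,  0.0003]))
0.2 (array([ 0.0031,  0.0269, -0.1086]), array([ 0.1267, -0.0128,  0.0004]))
0.3 (array([ 0.0054,  0.0483, -0.1603]), array([ 0.19  , -0.0193,  0.0006]))
0.4 (array([ 0.0082,  0.0747, -0.2096]), array([ 0.2533, -0.0257,  0.0008]))
```

```bash
python3 -m creep '[0,0,0,0,0,0,-0.4,0,0,0,0,0,0,-0.3,0,0,0,0,0,0,-0.3,0,0,-0.02,0,0,0,-0.3,0,0,-0.06,0,0,0,-0.3,0,0,-0.12,0,0,0,-0.2,0,0,-0.2,0,0,0,0,0,0,-0.28,0,0,0,0,0,0,-0.35,0,0,0,0,0,0,-0.35,0,0,0,0]';python3 - <<'E'
from h import *
from rig import robot
st()
for n in("scene","top"):
    cv2.imwrite(f"pics/{n}5.png",robot.capture(n)["frame"][:,:,::-1])
E
```

```text
time: 11.4
tool_pos: [0.6482, -0.0395, 0.3579]
orientation: [-2.003, -1.938, 0.515]
force: [0.9, 0.1, 1.0]
finger_gap: 0.0429
t 11.4 q [-0.039  0.595  1.064 -0.05   1.956 -0.013] p [ 0.6482 -0.0395  0.3579] F [0.9 0.1 1. ] Ft [ 0.1  0.4 -1.3] gap 0.0429
```

View pics/scene5.png

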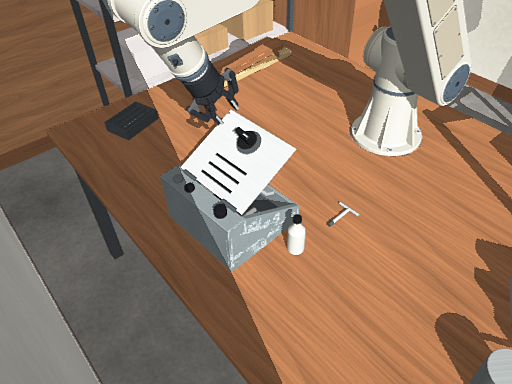

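View pics/top5.png

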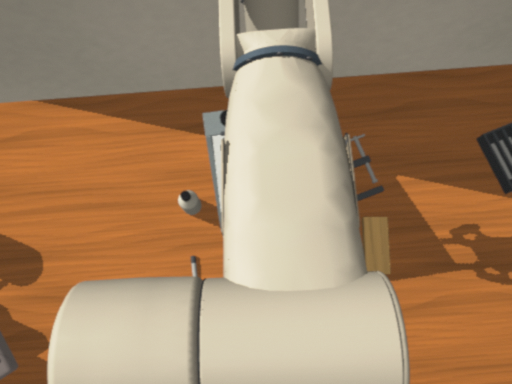

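The panel stands open in the scene view, with its free edge from (232,113) to (295,150) and the gripper clear. The bottle, key, clamp and offcut look unmoved. Next I'll check the panel angle and the knob from the picture.

Run:
```python
from h import *
from rig import robot
h=w(V,H)
def fit(u):
    A=ax(V,u[0]);return np.r_[proj('scene',h+A@[-.216,.125,.004])-(295.5,150),proj('scene',h+A@[-.216,-.125,.004])-(232,113)]
r=least_squares(fit,[.9]);print(r.x,r.fun)
A=ax(V,r.x[0]);o=(170,95)
a=cv2.resize(cv2.imread('pics/scene5.png')[o[1]:o[1]+125,o[0]:o[0]+135],None,fx=4,fy=4,interpolation=cv2.INTER_CUBIC)
psi=1.678
for l,e in((.054,(0,0,255)),(.045,(0,255,0))):
  for sx in(-.026,.026):
    for sy in(-.008,.008):
      x=-(sx*np.cos(psi)-sy*np.sin(psi));y=sx*np.sin(psi)+sy*np.cos(psi)
      q=(proj('scene',h+A@[-.165+x,y,l])-o+.5)*4;cv2.circle(a,tuple(int(t) for t in q),2,e,-1)
cv2.imwrite('pics/k6.png',a); st()
```

```text
[0.87346304] [ 0.36460519  1.2627372  -0.63732844 -1.00656662]
t 11.6 q [-0.039  0.597  1.074 -0.05   1.952 -0.013] p [ 0.6454 -0.0396  0.3528] F [-0.6 -0.   0.1] Ft [-0.  -0.5  0.2] gap 0.0426
```

View pics/k6.png

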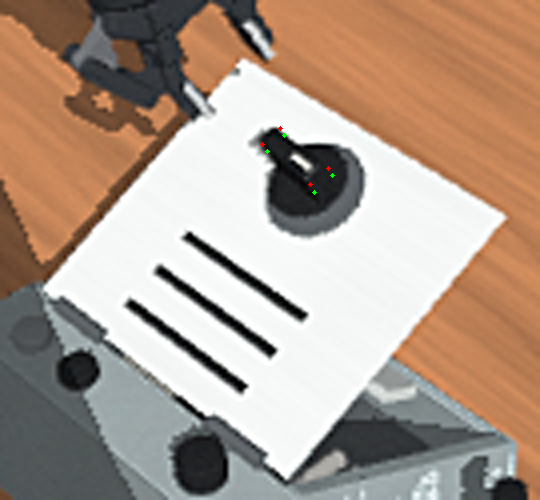

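```bash
python3 -m creep '[0,0,-0.05,0,0,0,0,0,0,-0.1,0,0,0,0,0,0,-0.1,0,0,0,0,0,0,-0.1,0,0,0,0]'
python3 - <<'E'
from rig import robot
print(robot.hand_in())
E
```

```text
time: 11.93
tool_pos: [0.6591, -0.0388, 0.3786]
orientation: [-1.998, -1.933, 0.522]
force: [0.4, 0.0, 0.4]
finger_gap: 0.0424
the job is handed in; nothing more can be done
None
```

The panel is standing open at about 0.87 rad (50°), and I handed the job in at 11.9 s; no verdict is reported.

- **Knob:** I gripped the wing, pushed it in about 8 mm and turned it clockwise. Letting it out at 1.44 and 1.56 rad, it stayed caught. At 1.68 rad the spring still pushed with 8 N and the knob came fully out. I then opened and re-closed the jaws on it.
- **Panel:** I swung it up by the knob, let go and backed off more than 100 mm.

**Last checks:**
- **Panel angle:** the picture gives 0.87 rad. The arm's pose suggested about 0.95 rad, so the two disagree by about 0.08 rad, but both are well above 0.7.
- **Knob:** the wing looks level and out in the picture. The picture can't settle the last few millimetres of how far out it is. The firmer evidence is that the gripper came back to within about 0.4 mm of its starting depth, at near-zero force.
- **Surroundings:** the tool force reads about zero, with nothing touched. The bottle, key, clamp and offcut look unmoved by eye, though the arm partly hides the offcut, clamp and key in the top view; I did not measure them.

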